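# Hold down an oven controller's recessed reset button with the reset pin

### The job

The bakery's oven controller has tripped. Lift the orange dust cap off the reset port of the white control box and set it down, knob up, in the round blue holder; then take the green-handled reset pin out of its wooden stand, reach its tip through the open port and press the recessed red button all the way down. Finish still gripping the pin and holding the button down, and leave the bakery things lying around where they are.

Things in the scene. Friction and masses are not known exactly. Their poses are not given: they have to be found in the camera images.
- controller: White oven control box, fixed to the table, 160 (its x) x 200 (its y) x 70 mm high, with display, lamps and a dial on top. Origin: centre of its underside, on the table; z up. The reset port stands on its top face at x = -30, y = +45 mm in its frame.
- port (a point): Centre of the mouth of the reset port, 85 mm above the table: a dark round collar 36 mm in outer diameter that stands 15 mm above the box's top, with a straight round hole of 18 mm diameter, 23 mm deep to the inside of the box. The button lies on the same vertical axis. z up.
- button_top (a point): Centre of the top face of the red reset button, 21 mm in diameter, inside the box below the port; 35 mm below the port's mouth (50 mm above the table) when up. It goes straight down by 8 mm. It moves with the button.
- reset_button (a joint): Travel of the reset button in m: 0 is up, 0.008 fully down. A spring returns it: about 0.6 N to start, 5 N fully down.
- cap: Orange dust cap, loose, about 40 g (varies), sits over the port's collar at the start. Round skirt 48 mm outside, 41 mm inside diameter, open below; the flat top is 14 mm above its lower rim, and on it stands a round upright knob 20 mm in diameter and 26 mm tall (total height 40 mm). Origin: centre of its lower rim; z up through the knob. On the collar its origin is 75 mm above the table and the collar reaches 10 mm into it.
- holder: Round blue cap holder, fixed to the table: a shallow open dish 66 mm in outer diameter and 14 mm high on a foot disc of 80 mm. Origin: centre of its underside, on the table.
- holder_in (a point): Centre of the holder's flat inner floor, 5 mm above the table; the recess is 58 mm in diameter and 9 mm deep. The cap's lower rim rests on this floor.
- stand: Wooden stand for the pin, fixed to the table, a block 56 x 56 x 80 mm high. Origin: centre of its underside, on the table.
- stand_mouth (a point): Centre of the mouth of the stand's vertical hole, 80 mm above the table; the hole is 12 mm in diameter, 75 mm deep.
- pin: Reset pin, loose, about 60 g (varies), 140 mm long, stands upright in the stand at the start with its shaft in the hole and its guard resting on the stand's top. Origin: the tip at its lower end; z runs up along the pin. Steel shaft 8 mm in diameter from 0 to 70 mm, dark round guard 26 mm in diameter from 70 to 75 mm, round green handle 18 mm in diameter from 75 to 140 mm.
- pin_tip (a point): The tip of the pin's steel shaft (same point as the pin's origin).
- jar: Amber jar, 64 mm in diameter, 95 mm tall, loose; to be left alone. Origin: centre of its underside.
- bowl: Small steel bowl, 100 mm in diameter, 45 mm tall, loose; to be left alone. Origin: centre of its underside.
- cutter: Brass biscuit cutter ring, 60 mm in diameter, 35 mm tall, loose; to be left alone. Origin: centre of its underside.
- scraper: Dough scraper lying flat, steel blade with wooden grip, 88 x 110 mm, 15 mm high, loose; to be left alone. Origin: near its centre, on the table.
- shaker: Aluminium shaker can, 48 mm in diameter, 85 mm tall, loose; to be left alone. Origin: centre of its underside.
There are look-alikes about, which are no part of the job. There is more than one size of the pin; the one meant has the size given above.

How it is judged:
On the way, in this order (a step that is already met when the one before it is completed fails the run):
1. the cap sits knob up in the holder, let go and at rest (horizontal distance between cap and holder_in below 0.009 m and z of cap in the frame of holder_in between -0.004 and 0.006 m and angle between cap's own z axis and vertical below 0.12 rad and linear speed of cap below 0.02 m/s and contact force between each of the arm, the fingers, pin and cap below 0.05 N), for 0.2 s.
2. the gripped pin's tip has passed into the open port (contact force between the fingers and pin above 0.5 N and z of pin_tip in the frame of port below -0.012 m and horizontal distance between pin_tip and port below 0.009 m), for 0.1 s.
At the end, for the whole second after the job is handed in: Cap knob up on the holder floor (within 9 mm of centre, 0.12 rad), touched by neither robot nor pin. Fingers grip the pin, within 0.3 rad of upright, tip in the port (over 12 mm below the mouth, within 9 mm of its axis), pressing the button with over 1 N and by over 5.5 of 8 mm (all of step 1 and all of step 2 and value of joint reset_button above 0.0055 m and contact force between pin and reset_button above 1 N and contact force between the fingers and reset_button below 0.05 N and angle between pin's own z axis and vertical below 0.3 rad and contact force between pin and stand below 0.05 N); the arm keeps its last pose, push and grip.
It fails at once if a jar, bowl, cutter, scraper or shaker is shifted by more than 30 mm or tipped (distance of any of jar, bowl, cutter, scraper, shaker from where it was at the start of the episode above 0.03 m or angle between any of jar, bowl, cutter, scraper, shaker's own z axis and vertical above 0.5 rad).
It fails at once if the fingers press the button themselves (contact force between the fingers and reset_button above 0.5 N).
It also fails if it takes over 59 s, if anything falls off the work surface, if the arm or the gripper's body presses on something with over 40 N, if the wrist force passes 120 N, or if a joint passes its speed limit or range.

### The arm

A 6-joint arm with a two-finger parallel gripper is mounted at the origin on the work surface. World frame = base frame: x ahead of the robot, y to its left, z up, the work surface at z = 0. Lengths are in m, angles in rad, forces in N, time in s.
With the tool pointing down it reaches from about 0.4 to 0.825 m from the base axis. Payload 7 kg.
Tool frame: the origin (TCP) lies between the finger pads; the fingertips stand 22 mm ahead of it and the grasp point (between the pads) lies 3 mm ahead of it; z points along the fingers, y is the direction in which the jaws open and shut (so a half turn about z gives the same grasp; the last joint's range is limited). The gripper opens to 88 mm and grips with 3 to 60 N. Pads are 19 mm wide; open, the fingers measure 130 mm over their backs; the gripper's body (78 mm by 193 mm) begins 47 mm behind the grasp point.
Start: joints at [-0.957, 0.359, 0.012, 0, -1.224, -0.288], TCP at [0.216, -0.639, 0.249] pointing down, gripper open.
Joint ranges: [-3.07, 3.07], [-1.43, 2.12], [-1.02, 1.25], [-3.03, 1.67], [-3.05, -0], [-3.03, 3.03]. Speed limits (rad/s): [2.39, 2.39, 3.01, 3.14, 3.14, 3.14].

### API

Orientations are given as [roll, pitch, yaw] about the fixed x, y, z axes, in that order (R = Rz(yaw) Ry(pitch) Rx(roll)).
In Python, from station import * gives the robot as it stands. The module is installed in compiled form; this text tells all that it offers.
- The arm moves only by the tool move_arm, never from a script. Its argument "rows" is a list of rows, each an object with "delta_rot": the turn, a rotation vector about the world's x, y, z in degrees, a list of three; "delta_pos": the shift along the world's x, y, z in cm, a list of three; "hand": the finger opening in cm, from 0 to 8.76. A call has exactly 10 rows; each row shifts and turns the commanded pose from where the row before left it; what a row does not reach is not made up. A row lasts 1/10 s, in which the tool goes at most 50 mm and 8.59 degrees, less where a joint would pass 70% of its speed; a pose out of reach is approached as far as the arm can. A call is refused whole if a number of a shift passes 5 or a number of a turn 8.59, either way. A call with a gripper value outside its range is refused whole. The fingers move at their own pace and stop on an object; "force" is the grip in N (left out, the last holds). Time passes only in rows, so rows that do not move let the fingers close, or fill a call up. It gives the time, the measured TCP pose, the force and the opening at its end, in the units of the state.
- get_state(): the state, without advancing time (a new reading comes with each control period).
- grab_frame(name): name is "side" or "top" or "wrist"; returns the picture (384x512x3 uint8, blue, green, red); there is no depth.
- camera_info(name): a dict with "camera_matrix" (3x3 intrinsics, pixels), "world_from_camera" (4x4, takes a point from camera to world coordinates); the wrist camera has in their place "T_tool_cam" (4x4, takes a point from camera to tool coordinates, whose origin is the TCP and whose axes are the flange's). Camera axes: x right, y down, z forward; pixel columns grow to the right and rows downward; lengths in m; the calibration is good to about 2 mm. A picture is of the moment at which its call begins: read the wrist's pose just before it. camera_info takes no time and is no camera call.
- job_done(): hands the job in, once; it reports no verdict.
The state is a dict: "t": time; "q": joint angles; "qd": joint speeds; "joint_efforts": joint torques, N m; "eef_pos": TCP position; "ee_rot": TCP orientation; "force": force on the tool from outside, world axes, zero at the start; "moment": the same for the moment, N m; "width": finger opening in m.
Only numpy, scipy, OpenCV 4.12 (cv2) and the standard library are available. Lean on these libraries where they do the work, as an engineer would, in place of code of your own. Each camera call takes 0.05 s, during which the arm holds its last target.

## Working session

There is one attempt and no reset: what is moved stays moved. The work goes in short steps, Python scripts to look and compute and a tool call to move; the robot and the scene stay as the last step left them, time stands still between calls to the robot, and variables do not carry over. Pictures are saved under pics/ and viewed, and the job is handed in when it is done.

Besides the shell and the picture viewer there is one more tool, called after "Emit:" as name(argument=value, ...), one argument or row to a line, values as JSON. move_arm: Moves the arm, as the interface text tells. Its arguments: {"type":"object","properties":{"rows":{"type":"array"},"force":{"type":"number"}},"required":["rows"]}

```bash
mkdir -p pics; python3 - <<'E'
from station import *
import cv2,numpy as np
for n in ["side","top","wrist"]:
    im=grab_frame(n); cv2.imwrite(f"pics/{n}0.png",im)
    print(n,{k:np.round(v,4).tolist() for k,v in camera_info(n).items() if k!='name' and not isinstance(v,str)})
s=get_state();print(s)
E
```

```text
side {'camera_matrix': [[412.5214, 0.0, 254.507], [0.0, 412.5214, 199.4828], [0.0, 0.0, 1.0]], 'world_from_camera': [[-0.9244, -0.2756, 0.2636, 0.2201], [-0.3811, 0.6416, -0.6657, 0.7666], [0.0144, -0.7159, -0.6981, 0.8617], [0.0, 0.0, 0.0, 1.0]]}
top {'camera_matrix': [[473.9633, 0.0, 259.8383], [0.0, 473.9633, 189.4203], [0.0, 0.0, 1.0]], 'world_from_camera': [[-0.0013, -0.9977, 0.0673, 0.437], [-1.0, 0.0012, -0.0013, 0.0329], [0.0012, -0.0673, -0.9977, 1.2377], [0.0, 0.0, 0.0, 1.0]]}
wrist {'camera_matrix': [[265.4486, 0.0, 251.6032], [0.0, 265.4486, 196.792], [0.0, 0.0, 1.0]], 'T_tool_cam': [[0.0008, -0.9556, -0.2947, 0.079], [1.0, 0.0012, -0.0011, -0.0008], [0.0014, -0.2947, 0.9556, -0.1353], [0.0, 0.0, 0.0, 1.0]]}
{'t': 0.15, 'q': array([-9.56880988e-01,  3.59232765e-01,  1.12938843e-02, -2.14362988e-04,
       -1.22411438e+00, -2.88124194e-01]), 'qd': array([-0.00165643, -0.00159966,  0.00405211,  0.00065998,  0.00088278,
       -0.00024705]), 'joint_efforts': array([-3.38524169e-04, -5.83276176e+01,  2.93291724e+01,  7.00107336e+00,
        8.86196096e-03, -1.05357760e-04]), 'eef_pos': array([ 0.21591654, -0.63918739,  0.24784912]), 'ee_rot': array([ 3.14033026e+00, -1.63953774e-04, -2.81587437e+00]), 'force': array([0.91387559, 0.54863459, 0.20615229]), 'moment': array([ 0.02255083, -0.02809578, -0.01245022]), 'width': 0.0876148502564733}
```

View pics/top0.png

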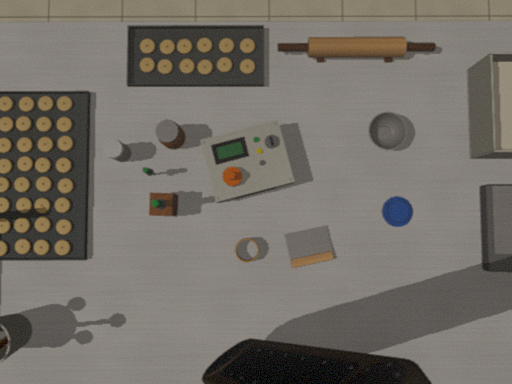

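View pics/side0.png

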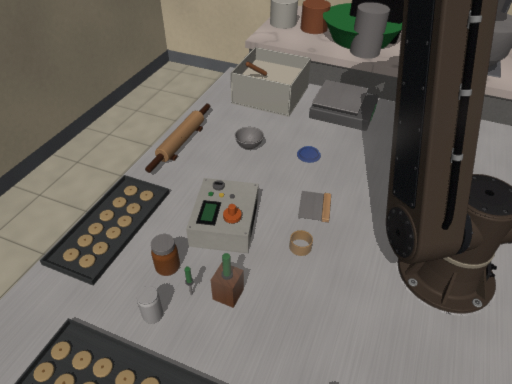

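```bash
cat > h.py <<'E'
import cv2,numpy as np
from station import *
def ray(n,uv,s=None):
    c=camera_info(n);K=np.array(c['camera_matrix'])
    if n=='wrist':
        from scipy.spatial.transform import Rotation as R
        T=np.eye(4);T[:3,:3]=R.from_euler('xyz',s['ee_rot']).as_matrix();T[:3,3]=s['eef_pos'];T=T@np.array(c['T_tool_cam'])
    else: T=np.array(c['world_from_camera'])
    d=np.linalg.inv(K)@[uv[0],uv[1],1.];return T[:3,3],T[:3,:3]@d
def onz(n,uv,z,s=None):
    o,d=ray(n,uv,s);return o+d*(z-o[2])/d[2]
def proj(n,P,s=None):
    c=camera_info(n);K=np.array(c['camera_matrix'])
    o,_=ray(n,(0,0),s)
    if n=='wrist':
        from scipy.spatial.transform import Rotation as R
        T=np.eye(4);T[:3,:3]=R.from_euler('xyz',s['ee_rot']).as_matrix();T[:3,3]=s['eef_pos'];T=T@np.array(c['T_tool_cam'])
    else: T=np.array(c['world_from_camera'])
    p=K@(T[:3,:3].T@(np.asarray(P)-T[:3,3]));return p[:2]/p[2]
def two(a,ua,b,ub,s=None):
    o1,d1=ray(a,ua,s);o2,d2=ray(b,ub,s)
    t=np.linalg.lstsq(np.c_[d1,-d2],o2-o1,rcond=None)[0]
    p,q=o1+d1*t[0],o2+d2*t[1];return (p+q)/2,np.linalg.norm(p-q)
def blobs(im,lo,hi,amin=15):
    m=cv2.inRange(cv2.cvtColor(im,cv2.COLOR_BGR2HSV),lo,hi)
    n,l,st,c=cv2.connectedComponentsWithStats(m)
    return [(np.round(c[i],1).tolist(),st[i].tolist()) for i in range(1,n) if st[i][4]>=amin]
E
python3 - <<'E'
from h import *
t=cv2.imread('pics/top0.png');s=cv2.imread('pics/side0.png')
for n,im in(('top',t),('side',s)):
    print(n,'or',blobs(im,(3,170,120),(15,255,255)));print(n,'gr',blobs(im,(60,100,30),(85,255,255)));print(n,'bl',blobs(im,(105,130,50),(130,255,255)))
a=cv2.resize(t[100:280,90:310],None,fx=3.6,fy=3.3,interpolation=cv2.INTER_CUBIC);cv2.imwrite('pics/tc.png',a[:600,:800])
b=cv2.resize(s[170:330,130:340],None,fx=3.6,fy=3.6,interpolation=cv2.INTER_CUBIC);cv2.imwrite('pics/sc.png',b)
E
```

```text
top or [([230.6, 176.0], [223, 167, 18, 19, 211])]
top gr [([234.6, 145.2], [230, 142, 11, 7, 20]), ([230.7, 151.3], [218, 147, 25, 11, 68]), ([154.9, 202.5], [152, 200, 7, 6, 36])]
top bl [([396.8, 211.2], [383, 197, 29, 29, 640])]
side or [([231.5, 214.1], [224, 204, 17, 19, 208])]
side gr [([341.0, 23.9], [323, 4, 35, 44, 973]), ([390.8, 31.8], [382, 22, 20, 26, 288]), ([208.3, 211.9], [201, 203, 16, 19, 204]), ([187.2, 273.4], [185, 267, 5, 15, 42])]
side bl [([304.7, 150.0], [301, 147, 9, 7, 33])]
```

View pics/tc.png

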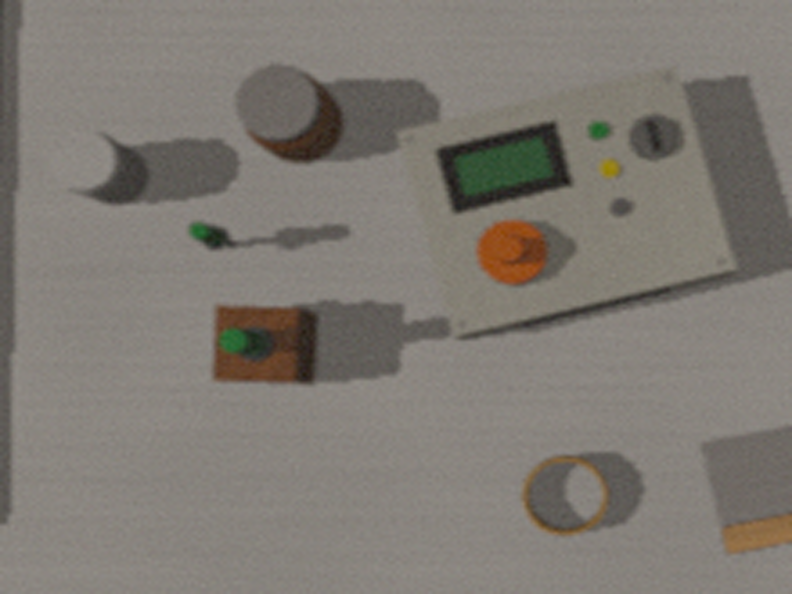

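View pics/sc.png

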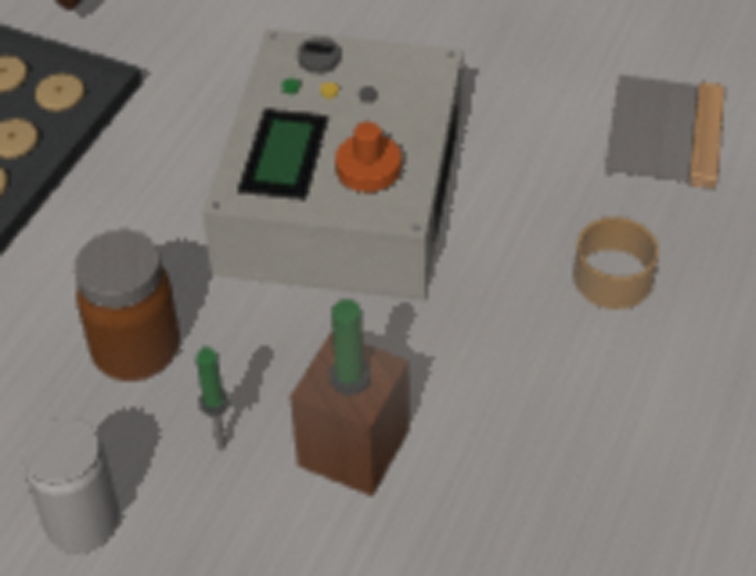

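View pics/wrist0.png

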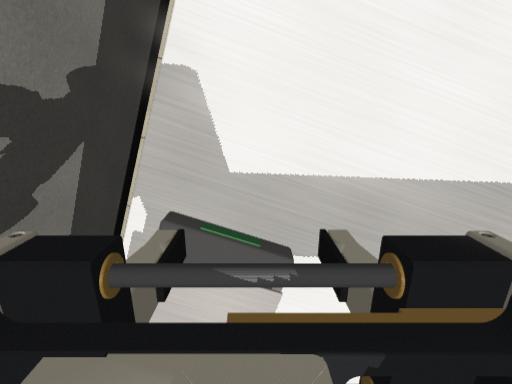

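```bash
python3 - <<'E'
from h import *
print('cap',onz('top',(231.9,176.2),.087), two('top',(232.2,175.5),'side',(232.3,213))) 
print('holder',onz('top',(397.3,211.2),.008))
print('pin',onz('top',(155,203.2),.15), two('top',(155,203.2),'side',(226,257)))
print('box corners',[onz('top',(90+x/3.6,100+y/3.3),.07).round(4) for x,y in((400,133),(672,68),(737,268),(457,335))])
print('stand corners',[onz('top',(90+x/3.6,100+y/3.3),.08).round(4) for x,y in((216,308),(300,308),(298,381),(213,381))])
for n,p in dict(jar=(170,134),bowl=(388,131),cutter=(247,250),scr=(309,246),shaker=(121,151),smallpin=(148,171)).items(): print(n,onz('top',p,.04).round(3))
E
```

```text
cap [0.54702156 0.09944979 0.087     ] (array([0.54738818, 0.0982275 , 0.08780328]), np.float64(0.0026746525442821758))
holder [ 0.46291966 -0.32511533  0.008     ]
pin [0.47898724 0.2721094  0.15      ] (array([0.47926398, 0.27324977, 0.14495573]), np.float64(0.0001741553536385243))
box corners [array([0.6384, 0.1772, 0.07  ]), array([ 0.6877, -0.0108,  0.07  ]), array([ 0.536 , -0.0549,  0.07  ]), array([0.486 , 0.1371, 0.07  ])]
stand corners [array([0.5058, 0.3001, 0.08  ]), array([0.5058, 0.243 , 0.08  ]), array([0.4517, 0.2438, 0.08  ]), array([0.4518, 0.3013, 0.08  ])]
jar [0.66 0.26 0.04]
bowl [ 0.667 -0.296  0.04 ]
cutter [0.365 0.064 0.04 ]
scr [ 0.375 -0.092  0.04 ]
shaker [0.616 0.385 0.04 ]
smallpin [0.565 0.315 0.04 ]
```

Pin candidates in the top view are the one in the wooden stand (155,203) and a smaller free-standing one (148,170). The orange cap (232,176) and blue holder (397,211) each appear once. I choose the pin in the stand: it is the only one in a wooden stand, and the crop shows it larger. Moving above the cap.

Emit:
move_arm(
  rows=[
    {"delta_pos":[1.65,3.7,0],"delta_rot":[0,0,0],"hand":6},
    {"delta_pos":[1.65,3.7,0],"delta_rot":[0,0,0],"hand":6},
    {"delta_pos":[1.65,3.7,0],"delta_rot":[0,0,0],"hand":6},
    {"delta_pos":[1.65,3.7,0],"delta_rot":[0,0,0],"hand":6},
    {"delta_pos":[1.65,3.7,0],"delta_rot":[0,0,0],"hand":6},
    {"delta_pos":[1.65,3.7,0],"delta_rot":[0,0,0],"hand":6},
    {"delta_pos":[1.65,3.7,0],"delta_rot":[0,0,0],"hand":6},
    {"delta_pos":[1.65,3.7,0],"delta_rot":[0,0,0],"hand":6},
    {"delta_pos":[1.65,3.7,0],"delta_rot":[0,0,0],"hand":6},
    {"delta_pos":[1.65,3.7,0],"delta_rot":[0,0,0],"hand":6},
  ],
)

```text
t: 1.15
eef_pos: [0.3812, -0.2679, 0.2486]
ee_rot: [-3.142, 0.0, -2.816]
force: [0.6, -0.5, -1.2]
width: 0.0606
```

Emit:
move_arm(
  rows=[
    {"delta_pos":[1.65,3.7,0],"delta_rot":[0,0,0],"hand":6},
    {"delta_pos":[1.65,3.7,0],"delta_rot":[0,0,0],"hand":6},
    {"delta_pos":[1.65,3.7,0],"delta_rot":[0,0,0],"hand":6},
    {"delta_pos":[1.65,3.7,0],"delta_rot":[0,0,0],"hand":6},
    {"delta_pos":[1.65,3.7,0],"delta_rot":[0,0,0],"hand":6},
    {"delta_pos":[1.65,3.7,0],"delta_rot":[0,0,0],"hand":6},
    {"delta_pos":[1.65,3.7,0],"delta_rot":[0,0,0],"hand":6},
    {"delta_pos":[1.65,3.7,-1.5],"delta_rot":[0,0,0],"hand":6},
    {"delta_pos":[1.65,3.6,-1.5],"delta_rot":[0,0,0],"hand":6},
    {"delta_pos":[0,0,0],"delta_rot":[0,0,0],"hand":6},
  ],
)

```text
t: 2.15
eef_pos: [0.5301, 0.0657, 0.216]
ee_rot: [3.142, -0.003, -2.813]
force: [-0.5, -0.4, 0.4]
width: 0.06
```

```bash
python3 - <<'E'
from h import *
s=get_state();im=grab_frame('wrist');cv2.imwrite('pics/w1.png',im);print(s)
print('cap top pred',proj('wrist',(.547,.0985,.115),s),proj('wrist',(.547,.0985,.089),s))
print(blobs(im,(3,150,80),(18,255,255)))
E
```

```text
{'t': 2.15, 'q': array([ 4.90234967e-01,  1.53921023e-01, -3.43268892e-01, -6.20959124e-04,
       -1.07657982e+00, -1.73223960e+00]), 'qd': array([-0.04177898, -0.04571965, -0.01676479,  0.00792229, -0.04397242,
        0.04814443]), 'joint_efforts': array([  1.16025142, -38.99339676,  28.36066067,   6.60096779,
         0.48342509,  -0.61610308]), 'eef_pos': array([0.53008001, 0.06571353, 0.21602602]), 'ee_rot': array([ 3.14153194e+00, -3.02255726e-03, -2.81309623e+00]), 'force': array([-0.54535358, -0.4332437 ,  0.42262372]), 'moment': array([-0.12621329,  0.14176151,  0.01466568]), 'width': 0.059963756504007044}
cap top pred [279.11970188 229.41857736] [276.72342943 219.39032617]
[([284.1, 23.1], [280, 18, 9, 10, 40]), ([458.4, 195.6], [434, 181, 49, 32, 636]), ([275.8, 218.7], [254, 197, 45, 44, 1513]), ([437.1, 228.6], [412, 218, 50, 23, 479]), ([147.4, 264.9], [145, 261, 6, 8, 16]), ([401.2, 315.4], [327, 309, 144, 13, 879]), ([192.2, 317.8], [181, 314, 24, 8, 117]), ([252.3, 317.5], [209, 314, 87, 8, 399]), ([310.3, 317.7], [293, 314, 35, 8, 154])]
```

View pics/w1.png

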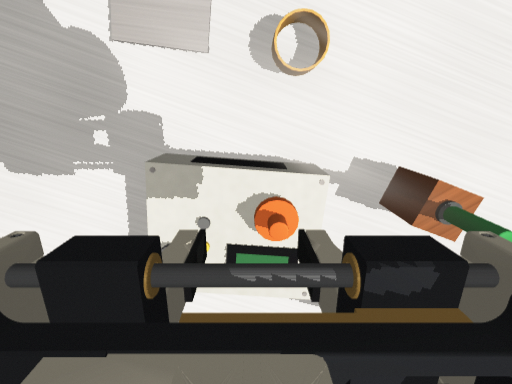

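Emit:
move_arm(
  rows=[
    {"delta_pos":[0.85,1.6,-2],"delta_rot":[0,0,0],"hand":6},
    {"delta_pos":[0.85,1.6,-2],"delta_rot":[0,0,0],"hand":6},
    {"delta_pos":[0,0,-1],"delta_rot":[0,0,0],"hand":6},
    {"delta_pos":[0,0,0],"delta_rot":[0,0,0],"hand":6},
    {"delta_pos":[0,0,0],"delta_rot":[0,0,0],"hand":6},
    {"delta_pos":[0,0,0],"delta_rot":[0,0,0],"hand":6},
    {"delta_pos":[0,0,0],"delta_rot":[0,0,0],"hand":6},
    {"delta_pos":[0,0,0],"delta_rot":[0,0,0],"hand":6},
    {"delta_pos":[0,0,0],"delta_rot":[0,0,0],"hand":6},
    {"delta_pos":[0,0,0],"delta_rot":[0,0,0],"hand":6},
  ],
)

```text
t: 3.2
eef_pos: [0.5465, 0.0945, 0.1687]
ee_rot: [3.142, 0.0, -2.816]
force: [0.0, -0.6, -0.6]
width: 0.0601
```

```bash
python3 - <<'E'
from h import *
s=get_state();im=grab_frame('wrist');cv2.imwrite('pics/w2.png',im);print(s['eef_pos'],s['ee_rot'])
print('cap top pred',proj('wrist',(.547,.0985,.115),s),proj('wrist',(.547,.0985,.089),s))
b=blobs(im,(3,150,80),(18,255,255),800);print(b)
E
```

```text
[0.54652798 0.09447692 0.16874997] [ 3.14152323e+00  2.86940573e-04 -2.81586593e+00]
cap top pred [257.66917992 224.58533183] [257.05118639 212.69141111]
[([472.6, 183.8], [440, 164, 69, 39, 1345]), ([256.4, 212.0], [230, 185, 54, 54, 2268]), ([402.2, 315.5], [333, 308, 138, 14, 845])]
```

View pics/w2.png

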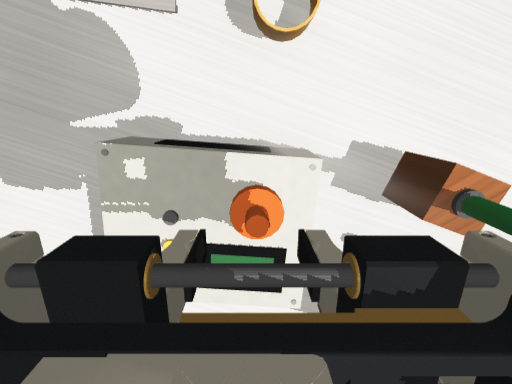

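The cap disc at (256,212) and knob at (257,222) are within 1 px (disc) to about 3 px (knob) of prediction. Descending onto the knob and closing.

Emit:
move_arm(
  rows=[
    {"delta_pos":[0.05,0.4,-1.5],"delta_rot":[0,0,0],"hand":6},
    {"delta_pos":[0,0,-1.5],"delta_rot":[0,0,0],"hand":6},
    {"delta_pos":[0,0,-1.3],"delta_rot":[0,0,0],"hand":6},
    {"delta_pos":[0,0,-1.1],"delta_rot":[0,0,0],"hand":6},
    {"delta_pos":[0,0,0],"delta_rot":[0,0,0],"hand":4},
    {"delta_pos":[0,0,0],"delta_rot":[0,0,0],"hand":0},
    {"delta_pos":[0,0,0],"delta_rot":[0,0,0],"hand":0},
    {"delta_pos":[0,0,0],"delta_rot":[0,0,0],"hand":0},
    {"delta_pos":[0,0,0],"delta_rot":[0,0,0],"hand":0},
    {"delta_pos":[0,0,0],"delta_rot":[0,0,0],"hand":0},
  ],
  force=20,
)

```text
t: 4.25
eef_pos: [0.5472, 0.0986, 0.1149]
ee_rot: [3.141, 0.001, -2.816]
force: [-0.5, 0.7, 1.8]
width: 0.0194
```

Emit:
move_arm(
  rows=[
    {"delta_pos":[0,0,1],"delta_rot":[0,0,0],"hand":0},
    {"delta_pos":[0,0,2],"delta_rot":[0,0,0],"hand":0},
    {"delta_pos":[0,0,2],"delta_rot":[0,0,0],"hand":0},
    {"delta_pos":[-0.3,-1.5,1],"delta_rot":[0,0,0],"hand":0},
    {"delta_pos":[-0.7,-3.5,0],"delta_rot":[0,0,0],"hand":0},
    {"delta_pos":[-0.7,-3.5,0],"delta_rot":[0,0,0],"hand":0},
    {"delta_pos":[-0.7,-3.5,0],"delta_rot":[0,0,0],"hand":0},
    {"delta_pos":[-0.7,-3.5,0],"delta_rot":[0,0,0],"hand":0},
    {"delta_pos":[-0.7,-3.5,0],"delta_rot":[0,0,0],"hand":0},
    {"delta_pos":[-0.7,-3.5,0],"delta_rot":[0,0,0],"hand":0},
  ],
)

```text
t: 5.25
eef_pos: [0.501, -0.1283, 0.175]
ee_rot: [3.142, 0.0, -2.816]
force: [0.7, -1.5, -0.8]
width: 0.0194
```

Emit:
move_arm(
  rows=[
    {"delta_pos":[-0.7,-3.5,0],"delta_rot":[0,0,0],"hand":0},
    {"delta_pos":[-0.7,-3.5,0],"delta_rot":[0,0,0],"hand":0},
    {"delta_pos":[-0.7,-3.5,0],"delta_rot":[0,0,0],"hand":0},
    {"delta_pos":[-0.7,-3.5,0],"delta_rot":[0,0,0],"hand":0},
    {"delta_pos":[-0.7,-3.5,-1],"delta_rot":[0,0,0],"hand":0},
    {"delta_pos":[-0.4,-2,-2],"delta_rot":[0,0,0],"hand":0},
    {"delta_pos":[0,0,-2],"delta_rot":[0,0,0],"hand":0},
    {"delta_pos":[0,0,0],"delta_rot":[0,0,0],"hand":0},
    {"delta_pos":[0,0,0],"delta_rot":[0,0,0],"hand":0},
    {"delta_pos":[0,0,0],"delta_rot":[0,0,0],"hand":0},
  ],
)

```text
t: 6.25
eef_pos: [0.4636, -0.3215, 0.1259]
ee_rot: [-3.14, 0.001, -2.815]
force: [-0.3, 1.3, -0.5]
width: 0.0194
```

```bash
python3 - <<'E'
from h import *
s=get_state();im=grab_frame('wrist');t=grab_frame('top')
print(s['eef_pos'],s['ee_rot'],s['width'],s['force'])
print('holder pred',proj('wrist',(.463,-.325,.014),s),proj('wrist',(.463,-.325,.005),s))
print(blobs(im,(105,130,50),(130,255,255),200))
print('cap pred',proj('wrist',s['eef_pos']-[0,0,.026],s))
cv2.imwrite('pics/w3.png',im); cv2.imwrite('pics/t3.png',cv2.resize(t[130:290,320:480],None,fx=3.5,fy=3.5))
E
```

```text
[ 0.46362176 -0.32147479  0.12588048] [-3.14047475e+00  1.16215226e-03 -2.81491474e+00] 0.019385967566866547 [-0.31218569  1.33548803 -0.47678204]
holder pred [249.63713448 197.66506414] [249.72259943 194.99471498]
[([247.4, 184.3], [210, 155, 78, 64, 3405])]
cap pred [253.10879174 238.55821294]
```

View pics/w3.png

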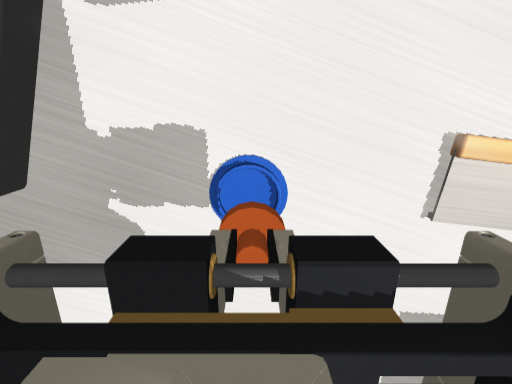

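```bash
python3 - <<'E'
from h import *
s=get_state();im=cv2.imread('pics/w3.png')
m=cv2.inRange(cv2.cvtColor(im,cv2.COLOR_BGR2HSV),(105,130,50),(130,255,255))
ys,xs=np.nonzero(m)
# outer edge pixels of foot: per-row extremes above row 195, per-column tops
pts=[]
for y in range(157,193,2):
    r=xs[ys==y]; pts+=[(r.min()-.5,y),(r.max()+.5,y)]
for x in range(225,273,3): pts.append((x,ys[xs==x].min()-.5))
from scipy.optimize import least_squares
for z in (.003,.005):
  P=np.array([onz('wrist',p,z,s)[:2] for p in pts])
  f=least_squares(lambda v:np.hypot(*(P-v[:2]).T)-v[2],[.463,-.325,.04],loss='soft_l1',f_scale=.001)
  print(z,f.x,np.abs(f.fun).max())
E
```

```text
0.003 [ 0.46301845 -0.32667481  0.03930811] 0.0005922948461686978
0.005 [ 0.46244444 -0.32683498  0.0390034 ] 0.000587711673559102
```

Emit:
move_arm(
  rows=[
    {"delta_pos":[-0.05,-0.4,-1.5],"delta_rot":[0,0,0],"hand":0},
    {"delta_pos":[0,0,-1.5],"delta_rot":[0,0,0],"hand":0},
    {"delta_pos":[0,0,-1.5],"delta_rot":[0,0,0],"hand":0},
    {"delta_pos":[0,0,-1.0],"delta_rot":[0,0,0],"hand":0},
    {"delta_pos":[0,0,-1.0],"delta_rot":[0,0,0],"hand":0},
    {"delta_pos":[0,0,0],"delta_rot":[0,0,0],"hand":0},
    {"delta_pos":[0,0,0],"delta_rot":[0,0,0],"hand":0},
    {"delta_pos":[0,0,0],"delta_rot":[0,0,0],"hand":0},
    {"delta_pos":[0,0,0],"delta_rot":[0,0,0],"hand":0},
    {"delta_pos":[0,0,0],"delta_rot":[0,0,0],"hand":0},
  ],
)

```text
t: 7.35
eef_pos: [0.4628, -0.3256, 0.06]
ee_rot: [-3.141, 0.001, -2.816]
force: [-0.5, 0.6, -0.3]
width: 0.0195
```

Position matches the holder. Lower 1.5 cm to the floor and open.

Emit:
move_arm(
  rows=[
    {"delta_pos":[0,0,-0.5],"delta_rot":[0,0,0],"hand":0},
    {"delta_pos":[0,0,-0.5],"delta_rot":[0,0,0],"hand":0},
    {"delta_pos":[0,0,-0.3],"delta_rot":[0,0,0],"hand":0},
    {"delta_pos":[0,0,-0.2],"delta_rot":[0,0,0],"hand":0},
    {"delta_pos":[0,0,0],"delta_rot":[0,0,0],"hand":0},
    {"delta_pos":[0,0,0],"delta_rot":[0,0,0],"hand":0},
    {"delta_pos":[0,0,0],"delta_rot":[0,0,0],"hand":4},
    {"delta_pos":[0,0,0],"delta_rot":[0,0,0],"hand":5},
    {"delta_pos":[0,0,0],"delta_rot":[0,0,0],"hand":5},
    {"delta_pos":[0,0,0],"delta_rot":[0,0,0],"hand":5},
  ],
)

```text
t: 8.35
eef_pos: [0.4625, -0.3255, 0.0444]
ee_rot: [3.141, -0.0, -2.816]
force: [-0.2, -0.6, -0.2]
width: 0.0457
```

Emit:
move_arm(
  rows=[
    {"delta_pos":[0,0,1.5],"delta_rot":[0,0,0],"hand":5},
    {"delta_pos":[0,0,3],"delta_rot":[0,0,0],"hand":5},
    {"delta_pos":[0,0,4],"delta_rot":[0,0,0],"hand":5},
    {"delta_pos":[0,0,4],"delta_rot":[0,0,0],"hand":5},
    {"delta_pos":[0,0,2],"delta_rot":[0,0,0],"hand":5},
    {"delta_pos":[0,2,2],"delta_rot":[0,0,0],"hand":5},
    {"delta_pos":[0,3,2],"delta_rot":[0,0,0],"hand":5},
    {"delta_pos":[0,3,2],"delta_rot":[0,0,0],"hand":5},
    {"delta_pos":[0,3,0],"delta_rot":[0,0,0],"hand":5},
    {"delta_pos":[0,3,0],"delta_rot":[0,0,0],"hand":5},
  ],
)

```text
t: 9.35
eef_pos: [0.4626, -0.1844, 0.2503]
ee_rot: [-3.141, 0.002, -2.816]
force: [1.0, 0.0, 0.0]
width: 0.05
```

```bash
python3 - <<'E'
from h import *
s=get_state();im=grab_frame('wrist');t=grab_frame('top');sd=grab_frame('side')
print(s['eef_pos'],s['ee_rot'],s['width'],s['force'])
for n,i in(('top',t),('side',sd)): print(n,blobs(i,(3,150,100),(15,255,255),60),proj(n,(.463,-.326,.018)),proj(n,(.463,-.326,.045)))
cv2.imwrite('pics/w4.png',im); a=np.hstack([cv2.resize(t[160:260,340:440],(390,390)),cv2.resize(sd[100:200,260:360],(390,390))]);cv2.imwrite('pics/ts4.png',a)
E
```

```text
[ 0.46261562 -0.18440703  0.25028618] [-3.14113966e+00  1.63343787e-03 -2.81613135e+00] 0.05001526081280133 [0.9645194  0.03270661 0.01555538]
top [] [398.77297947 211.08474671] [401.92573747 210.85146775]
side [] [308.19775861 150.47342106] [309.05864537 143.93887632]
```

View pics/ts4.png

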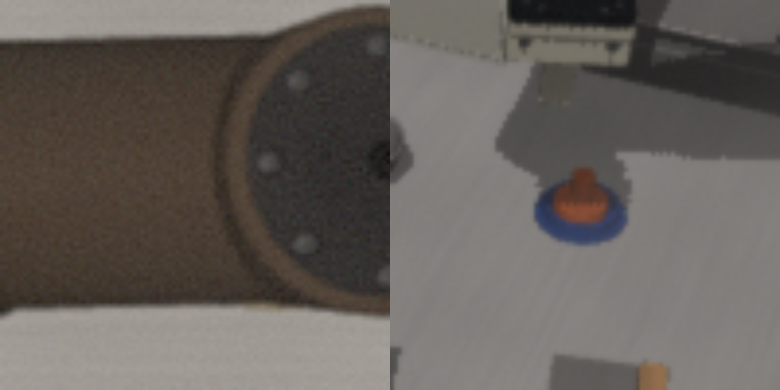

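View pics/w4.png

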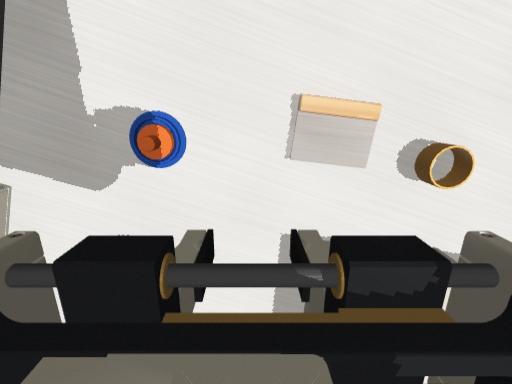

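The cap sits upright and centred in the blue dish: side crop (582,205), wrist (157,142). Next the pin.

Emit:
move_arm(
  rows=[
    {"delta_pos":[0.2,4,0],"delta_rot":[0,0,0],"hand":5},
    {"delta_pos":[0.2,4,0],"delta_rot":[0,0,0],"hand":5},
    {"delta_pos":[0.2,4,0],"delta_rot":[0,0,0],"hand":5},
    {"delta_pos":[0.2,4,0],"delta_rot":[0,0,0],"hand":5},
    {"delta_pos":[0.2,4,0],"delta_rot":[0,0,0],"hand":5},
    {"delta_pos":[0.2,4,0],"delta_rot":[0,0,0],"hand":5},
    {"delta_pos":[0.2,4,0],"delta_rot":[0,0,0],"hand":5},
    {"delta_pos":[0.2,4,0],"delta_rot":[0,0,0],"hand":5},
    {"delta_pos":[0.05,4,0],"delta_rot":[0,0,0],"hand":5},
    {"delta_pos":[0,4,0],"delta_rot":[0,0,0],"hand":5},
  ],
)

```text
t: 10.5
eef_pos: [0.4793, 0.2156, 0.2494]
ee_rot: [-3.141, -0.0, -2.816]
force: [1.4, -0.4, -0.3]
width: 0.0504
```

Emit:
move_arm(
  rows=[
    {"delta_pos":[0,4,0],"delta_rot":[0,0,0],"hand":5},
    {"delta_pos":[0,1.75,-2],"delta_rot":[0,0,0],"hand":5},
    {"delta_pos":[0,0,-2],"delta_rot":[0,0,0],"hand":5},
    {"delta_pos":[0,0,0],"delta_rot":[0,0,0],"hand":5},
    {"delta_pos":[0,0,0],"delta_rot":[0,0,0],"hand":5},
    {"delta_pos":[0,0,0],"delta_rot":[0,0,0],"hand":5},
    {"delta_pos":[0,0,0],"delta_rot":[0,0,0],"hand":5},
    {"delta_pos":[0,0,0],"delta_rot":[0,0,0],"hand":5},
    {"delta_pos":[0,0,0],"delta_rot":[0,0,0],"hand":5},
    {"delta_pos":[0,0,0],"delta_rot":[0,0,0],"hand":5},
  ],
)

```text
t: 11.5
eef_pos: [0.4791, 0.272, 0.2099]
ee_rot: [3.141, 0.0, -2.816]
force: [-0.6, 1.3, 1.0]
width: 0.0502
```

```bash
python3 - <<'E'
from h import *
s=get_state();im=grab_frame('wrist');cv2.imwrite('pics/w5.png',im)
print(s['eef_pos'],s['ee_rot'],s['width'],s['force'])
for z in(.08,.085,.15):print('pin pred',z,proj('wrist',(.479,.272,z),s))
print(blobs(im,(55,80,20),(88,255,255),40))
E
```

```text
[0.47906804 0.27196134 0.20986928] [ 3.14136158e+00  4.16424227e-04 -2.81591448e+00] 0.05021835359095841 [-0.624261    1.29350719  1.00547824]
pin pred 0.08 [252.70575146 194.12145467]
pin pred 0.085 [252.7195335  195.51562704]
pin pred 0.15 [252.95583723 219.41978336]
[([253.4, 211.5], [243, 191, 22, 41, 720]), ([59.7, 248.5], [49, 241, 29, 22, 336]), ([257.9, 259.6], [253, 255, 11, 9, 79])]
```

View pics/w5.png

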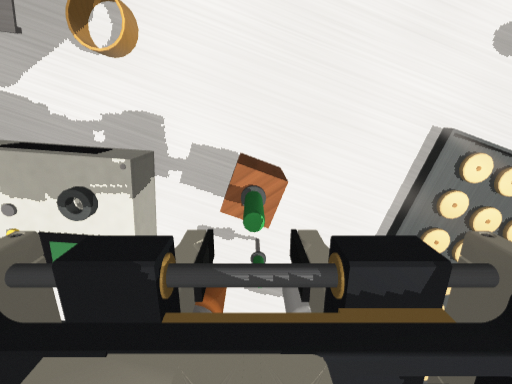

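Handle top at (254,221) and guard at (253,196), both within 2 px of prediction. The small look-alike is at (258,259), clear of the fingers. Descending.

Emit:
move_arm(
  rows=[
    {"delta_pos":[0,0,-2],"delta_rot":[0,0,0],"hand":5},
    {"delta_pos":[0,0,-2],"delta_rot":[0,0,0],"hand":5},
    {"delta_pos":[0,0,-2],"delta_rot":[0,0,0],"hand":5},
    {"delta_pos":[0,0,-2],"delta_rot":[0,0,0],"hand":5},
    {"delta_pos":[0,0,-1],"delta_rot":[0,0,0],"hand":5},
    {"delta_pos":[0,0,0],"delta_rot":[0,0,0],"hand":5},
    {"delta_pos":[0,0,0],"delta_rot":[0,0,0],"hand":0},
    {"delta_pos":[0,0,0],"delta_rot":[0,0,0],"hand":0},
    {"delta_pos":[0,0,0],"delta_rot":[0,0,0],"hand":0},
    {"delta_pos":[0,0,0],"delta_rot":[0,0,0],"hand":0},
  ],
  force=35,
)

```text
t: 12.55
eef_pos: [0.4792, 0.2723, 0.1202]
ee_rot: [3.141, 0.001, -2.816]
force: [0.4, -0.9, 0.3]
width: 0.0235
```

```bash
python3 - <<'E'
from h import *
s=get_state();print(s['eef_pos'],s['ee_rot'],s['width'],s['force'])
# port from top0-view, arm may not cover
t=grab_frame('top');sd=grab_frame('side')
cv2.imwrite('pics/ts6.png',np.hstack([cv2.resize(t[130:230,180:280],(390,390)),cv2.resize(sd[180:280,180:280],(390,390))]))
for n in('top','side'):print(proj(n,(.547,.0985,.085)))
E
```

```text
[0.47923327 0.2722532  0.1202375 ] [ 3.14100137e+00  1.02355051e-03 -2.81577510e+00] 0.023527720896395668 [ 0.4422479  -0.90788465  0.32242139]
[232.33610956 176.28627103]
[231.90641425 213.79498856]
```

View pics/ts6.png

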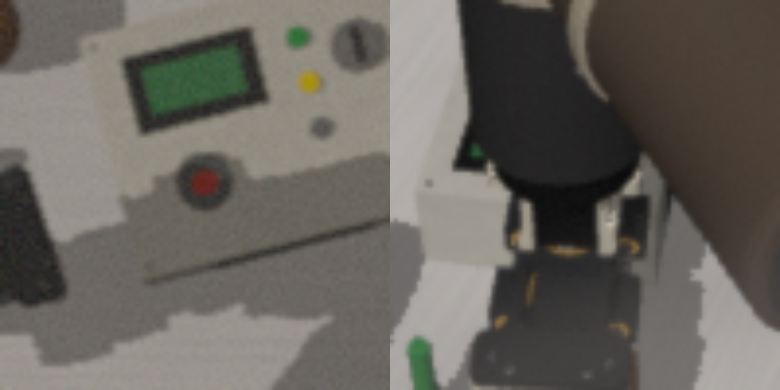

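Emit:
move_arm(
  rows=[
    {"delta_pos":[0,0,0],"delta_rot":[0,0,0],"hand":0},
    {"delta_pos":[0,0,0],"delta_rot":[0,0,0],"hand":0},
    {"delta_pos":[0,0,0],"delta_rot":[0,0,0],"hand":0},
    {"delta_pos":[0,0,1],"delta_rot":[0,0,0],"hand":0},
    {"delta_pos":[0,0,2],"delta_rot":[0,0,0],"hand":0},
    {"delta_pos":[0,0,2],"delta_rot":[0,0,0],"hand":0},
    {"delta_pos":[0,0,2],"delta_rot":[0,0,0],"hand":0},
    {"delta_pos":[0,0,2],"delta_rot":[0,0,0],"hand":0},
    {"delta_pos":[0,0,2],"delta_rot":[0,0,0],"hand":0},
    {"delta_pos":[0,0,0],"delta_rot":[0,0,0],"hand":0},
  ],
)

```text
t: 13.65
eef_pos: [0.4801, 0.2728, 0.2328]
ee_rot: [3.14, 0.004, -2.816]
force: [-0.1, -0.5, -0.8]
width: 0.0179
```

Emit:
move_arm(
  rows=[
    {"delta_pos":[1.1,-2.9,0],"delta_rot":[0,0,0],"hand":0},
    {"delta_pos":[1.1,-2.9,0],"delta_rot":[0,0,0],"hand":0},
    {"delta_pos":[1.1,-2.9,0],"delta_rot":[0,0,0],"hand":0},
    {"delta_pos":[1.1,-2.9,0],"delta_rot":[0,0,0],"hand":0},
    {"delta_pos":[1.1,-2.9,0],"delta_rot":[0,0,0],"hand":0},
    {"delta_pos":[1.3,-2.9,0],"delta_rot":[0,0,0],"hand":0},
    {"delta_pos":[0,0,0],"delta_rot":[0,0,0],"hand":0},
    {"delta_pos":[0,0,0],"delta_rot":[0,0,0],"hand":0},
    {"delta_pos":[0,0,0],"delta_rot":[0,0,0],"hand":0},
    {"delta_pos":[0,0,0],"delta_rot":[0,0,0],"hand":0},
  ],
)

```text
t: 14.65
eef_pos: [0.5467, 0.0987, 0.2294]
ee_rot: [3.142, -0.0, -2.815]
force: [-0.2, 0.7, -0.4]
width: 0.0175
```

```bash
python3 - <<'E'
from h import *
s=get_state();print(s['eef_pos'],s['ee_rot'],s['width'],s['force'])
im=grab_frame('wrist');sd=grab_frame('side')
cv2.imwrite('pics/w7.png',cv2.resize(im[140:290,160:350],None,fx=4,fy=4,interpolation=cv2.INTER_CUBIC))
cv2.imwrite('pics/s7.png',cv2.resize(sd[130:280,150:350],None,fx=4,fy=4,interpolation=cv2.INTER_CUBIC))
e=s['eef_pos']
for n in('wrist','side'):
  o=(160,140) if n=='wrist' else (150,130)
  for nm,p in(('port',(.547,.0985,.085)),('btn',(.547,.0985,.05)),('tip',e-[0,0,.11]),('guard',e-[0,0,.04])): print(n,nm,(proj(n,p,s)-o)*4)
E
```

```text
[0.54670189 0.09865855 0.2294488 ] [ 3.14150773e+00 -2.47444096e-04 -2.81487657e+00] 0.01751136392125185 [-0.22494025  0.74872725 -0.42720399]
wrist port [369.63993979 202.60900718]
wrist btn [369.45502138 171.37303163]
wrist tip [370.88360948 240.36354266]
wrist guard [371.94806516 359.73954888]
side port [327.62565699 335.17995423]
side btn [328.88164232 371.57255637]
side tip [326.65470983 297.99790394]
side guard [323.85030665 216.29721729]
```

View pics/w7.png

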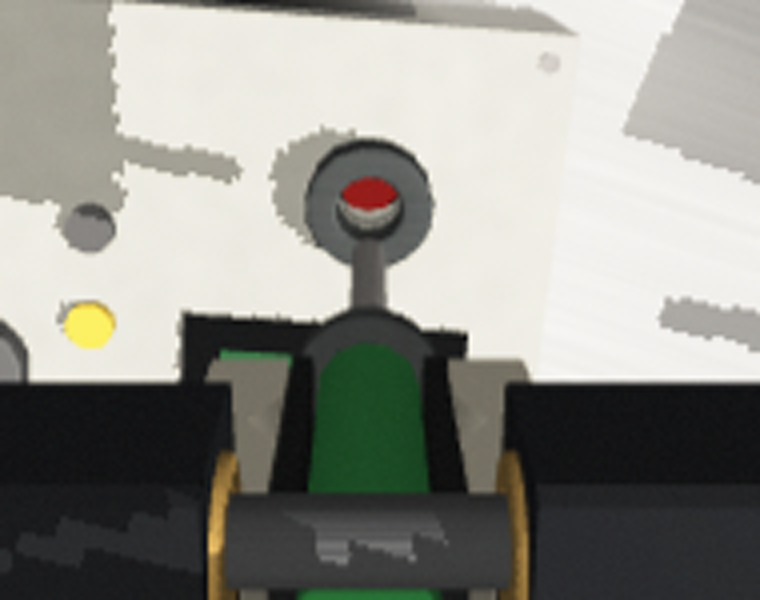

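View pics/s7.png

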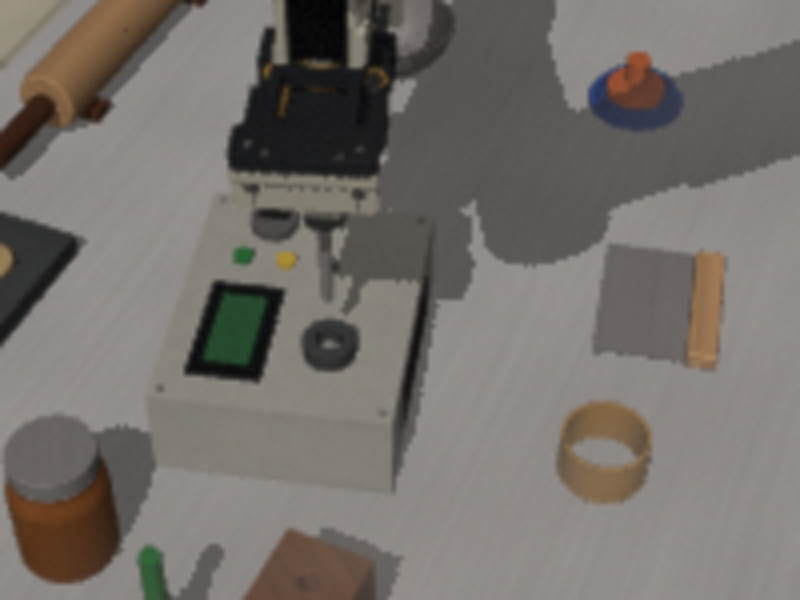

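The pin hangs upright over the open port: side tip (326,298), port (330,338). Lowering into it.

Emit:
move_arm(
  rows=[
    {"delta_pos":[0,0,-1],"delta_rot":[0,0,0],"hand":0},
    {"delta_pos":[0,0,-1],"delta_rot":[0,0,0],"hand":0},
    {"delta_pos":[0,0,-1],"delta_rot":[0,0,0],"hand":0},
    {"delta_pos":[0,0,-1],"delta_rot":[0,0,0],"hand":0},
    {"delta_pos":[0,0,-1],"delta_rot":[0,0,0],"hand":0},
    {"delta_pos":[0,0,-1],"delta_rot":[0,0,0],"hand":0},
    {"delta_pos":[0,0,0],"delta_rot":[0,0,0],"hand":0},
    {"delta_pos":[0,0,0],"delta_rot":[0,0,0],"hand":0},
    {"delta_pos":[0,0,0],"delta_rot":[0,0,0],"hand":0},
    {"delta_pos":[0,0,0],"delta_rot":[0,0,0],"hand":0},
  ],
)

```text
t: 15.75
eef_pos: [0.5474, 0.0982, 0.1701]
ee_rot: [3.141, 0.001, -2.816]
force: [-0.7, 0.3, -1.1]
width: 0.0176
```

```bash
python3 - <<'E'
from h import *
s=get_state();print(s['eef_pos'],s['ee_rot'],s['width'],s['force'],s['moment'])
im=grab_frame('wrist')
cv2.imwrite('pics/w8.png',cv2.resize(im[140:290,160:350],None,fx=4,fy=4,interpolation=cv2.INTER_CUBIC))
E
```

```text
[0.54735847 0.09817133 0.17013056] [ 3.14147918e+00  1.05575404e-03 -2.81571733e+00] 0.017596704050094468 [-0.7408994   0.27934484 -1.13915129] [ 0.04727301 -0.03773874 -0.02159053]
```

View pics/w8.png

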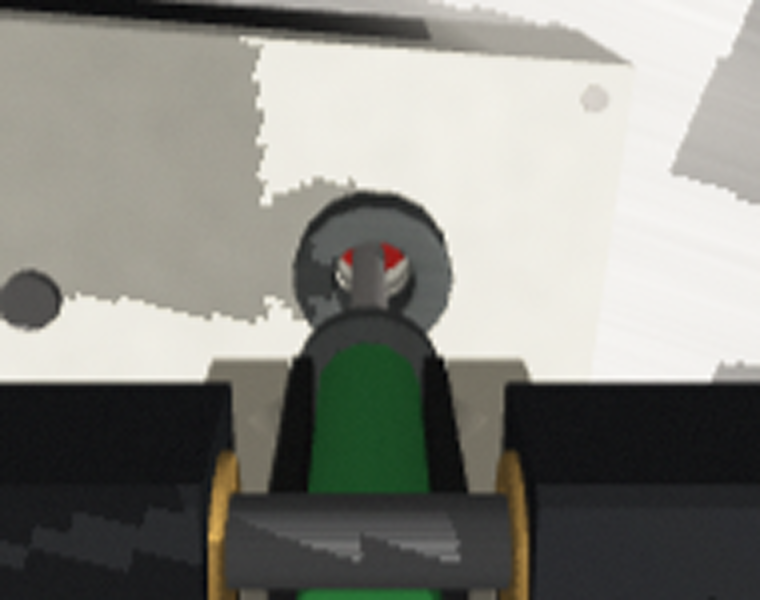

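The shaft is inside the hole at (370,270), centred across and free. Pressing.

Emit:
move_arm(
  rows=[
    {"delta_pos":[0,0,-0.5],"delta_rot":[0,0,0],"hand":0},
    {"delta_pos":[0,0,-0.5],"delta_rot":[0,0,0],"hand":0},
    {"delta_pos":[0,0,-0.3],"delta_rot":[0,0,0],"hand":0},
    {"delta_pos":[0,0,-0.3],"delta_rot":[0,0,0],"hand":0},
    {"delta_pos":[0,0,-0.25],"delta_rot":[0,0,0],"hand":0},
    {"delta_pos":[0,0,0],"delta_rot":[0,0,0],"hand":0},
    {"delta_pos":[0,0,0],"delta_rot":[0,0,0],"hand":0},
    {"delta_pos":[0,0,0],"delta_rot":[0,0,0],"hand":0},
    {"delta_pos":[0,0,0],"delta_rot":[0,0,0],"hand":0},
    {"delta_pos":[0,0,0],"delta_rot":[0,0,0],"hand":0},
  ],
)

```text
t: 16.8
eef_pos: [0.5474, 0.0981, 0.1518]
ee_rot: [-3.141, 0.001, -2.815]
force: [-2.2, 0.4, 6.2]
width: 0.0177
```

```bash
python3 - <<'E'
from h import *
for _ in range(3):
  s=get_state();im=grab_frame('wrist');print(s['eef_pos'],s['ee_rot'],s['width'],s['force'])
cv2.imwrite('pics/w9.png',cv2.resize(im[140:290,160:350],None,fx=4,fy=4,interpolation=cv2.INTER_CUBIC))
sd=grab_frame('side');cv2.imwrite('pics/s9.png',cv2.resize(sd[100:250,180:380],None,fx=4,fy=4,interpolation=cv2.INTER_CUBIC))
e=s['eef_pos']
print((proj('wrist',e-[0,0,.04],s)-(160,140))*4,(proj('wrist',e-[0,0,.035],s)-(160,140))*4)
E
```

```text
[0.54738924 0.09810477 0.151797  ] [-3.14140538e+00  1.01096919e-03 -2.81546729e+00] 0.017686542082420088 [-2.24295743  0.37586648  6.2398453 ]
[0.54739639 0.09810628 0.15179342] [-3.14137019e+00  1.03113049e-03 -2.81542912e+00] 0.017755173963775756 [-1.28077657 -1.06909965  6.49557231]
[0.54739712 0.09809039 0.1517734 ] [-3.14136778e+00  9.93711270e-04 -2.81547778e+00] 0.0176697348107056 [-0.84729786 -0.08141701  7.03105918]
[372.01052864 359.48862382] [372.10857361 371.32853257]
```

View pics/w9.png

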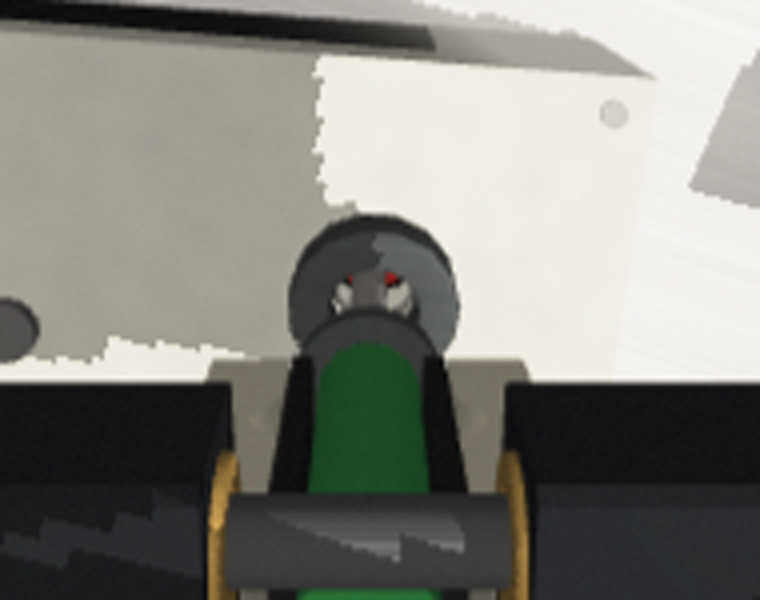

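View pics/s9.png

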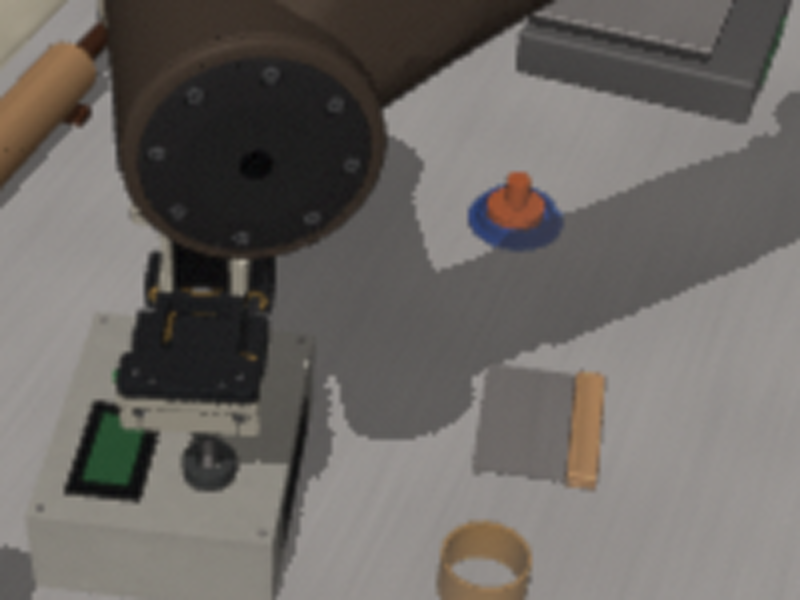

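```bash
python3 -c "
from station import *
print(get_state()['force']);print(job_done())"
```

```text
[-1.55235098  0.01946002  6.30743051]
the job is handed in; nothing more can be done
None
```

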